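# Shut and pin a specimen transport case

### The job

The specimen case on the bench is packed for the courier: swing its lid shut, take the slim locking pin from the stand and push it down through the holes of the two lugs on the case's front, lid lug and base lug, until its head sits flat on the lid's lug. The foam inside pushes back, so finish while still pressing down and keep the lid squeezed fully shut: I will then snap the lock onto the pin from below. Leave the two thick pins, the jar and the tube rack where they are.

Things in the scene. Friction and masses are not known exactly. Their poses are not given: they have to be found in the camera images.
- case: Base of a hard light grey plastic specimen case, standing firm, 150 mm deep (its x), 200 mm long (its y), 65 mm high, walls 6 mm, filled with a foam tray of blood tubes whose caps stand 8 mm proud. Origin at the centre of its underside, z up. Its front, with the lug, looks along its -x, roughly to the robot's left; the hinge runs along its y at the back (+x) upper edge.
- case_hinge (a point): Point on the hinge axis, at the middle of the case's length: back upper edge of the base, 65 mm above the bench. Axes as case.
- lid (a joint): Lid angle in rad: 0 = fully shut, level, rim on rim, a hard stop; 1.57 = upright. Slightly stiff hinge: stays put above about 0.8 rad, below that it may sink slowly. From 0.07 rad down the lid squeezes the tubes into springy foam: left alone it rests 0.05 to 0.07 ajar. Pressing down at the lugs, about 6 N brings it within 0.01 of shut and 8 N fully shut.
- lid_edge (a point): Middle of the lid's front edge on its outer (top) face; moves with the lid. The lid is a light grey shell 150 mm deep, 200 mm long, 35 mm thick, 0.22 kg. Shut, this point lies 150 mm in front of the hinge and 35 mm above the rim. The outer face is flat from here back to the hinge side, but for two low ribs 2 mm high.
- lid_eye (a point): Centre of the 11 mm round through hole on the upper face of the lid's lug; moves with the lid. The lug is a plate 36 by 36 mm, 10 mm thick, sticking out 36 mm from the middle of the lid's front at the rim; the hole lies 20 mm out from the lid's front wall, whose top is 25 mm above the lug when shut.
- base_eye (a point): Centre of the 11 mm round hole on the upper face of the base's lug, 65 mm above the bench, 20 mm out from the front wall, 170 mm from the hinge axis. Same plate as the lid's lug, 10 mm thick, open underneath. With the lid shut the lid's lug lies on it and the holes line up; lid_eye is then 10 mm above this point. Axes as case, z up.
- pin: Slim locking pin, loose, 50 g, upright in the stand: steel shank 8 mm thick and 42 mm long with a bevelled tip, black round head 18 mm thick and 26 mm high on top (68 mm in all). Origin at the shank's tip, z along the pin towards the head. It hangs by its head in one of the three holes of the stand.
- pin_tip (a point): The lower end of the slim pin's shank (the pin's origin).
- pin_seat (a point): Centre of the underside of the slim pin's head, 42 mm above the tip.
- stand: Pin stand of bare aluminium, fixed, 180 mm long (its x) by 50 mm, top 57 mm above the bench, with three 14 mm holes in a row at -60, 0 and +60 mm along its x; open below the top plate. Origin at the centre of its underside. Which pin is in which hole varies.
- thick_pin_a: Thick pin, must stay in the stand: shank 12 mm, too thick for the lugs, black head 30 mm thick and 22 mm high. Origin at the shank's tip, 42 mm below the head.
- thick_pin_b: The other thick pin, same as thick_pin_a; must stay in the stand.
- jar: White screw-top sample jar, loose, 48 mm thick, 85 mm high; a bystander. Origin at the centre of its underside.
- tube_rack: White rack of capped blood tubes, loose, 144 mm by 78 mm, 89 mm high; a bystander away from the pins. Origin at the centre of its underside.

How it is judged:
By the outcome, as a careful person would: the job done as asked, in the order asked, and still so for the second after the job is handed in, while the arm keeps its last pose, push and grip.
It also fails if it takes over 54 s, if anything falls off the work surface, if the arm or the gripper's body presses on something with over 40 N, if the wrist force passes 120 N, or if a joint passes its speed limit or range.

### The arm

A 6-joint arm with a two-finger parallel gripper is mounted at the origin on the work surface. World frame = base frame: x ahead of the robot, y to its left, z up, the work surface at z = 0. Lengths are in m, angles in rad, forces in N, time in s.
With the tool pointing down it reaches from about 0.375 to 0.975 m from the base axis. Payload 3.8 kg.
Tool frame: the origin (TCP) lies midway between the tips of the shut fingers; the grasp point (between the pads) lies 19 mm behind it (manip.tcp_to_grasp is the distance from the TCP to the grasp point, in m); x points along the fingers, y is the direction in which the jaws open and shut, and the axes are right-handed (so a half turn about x gives the same grasp; the last joint's range is limited). The gripper opens to 85 mm and grips with 20 to 120 N. Pads are 22 mm wide; open, the fingers measure 114 mm over their backs; the gripper's body (76 mm by 85 mm) begins 54 mm behind the grasp point. The pads swing forward as they close: fully open they stand 13 mm farther back than shut.
Start: joints at [-1.294, 0.264, 1.604, -0, 1.274, -0.037], TCP at [0.208, -0.642, 0.231] pointing down, gripper open.
Joint ranges: [-2.63, 2.63], [-0.94, 2.18], [0.31, 2.57], [-1.31, 4.45], [0, 2.66], [-2.55, 2.55]. Speed limits (rad/s): [2.57, 2.57, 3.14, 3.14, 3.14, 3.14].

### API

Orientations are given as a unit quaternion [w, x, y, z].
In Python, from rig import manip, optics, finish_job gives the robot as it stands.
- The arm moves only by the tool move_arm, never from a script. Its argument "steps" is text: rows parted by semicolons, each of 4 numbers parted by spaces: the shift along the tool's x, y, z as a fraction of full scale, then the turn about the tool's x as a fraction of full scale. In form: x y z turn; .... A call has 1 to 12 rows; each row shifts and turns the commanded pose from where the row before left it, along the tool's axes as they then stand; what a row does not reach is not made up. Full scale, the value 1, is 200 mm for a shift and 4 degrees for a turn. A row lasts 1/10 s, in which the tool goes at most 50 mm and 8.59 degrees, less where a joint would pass 70% of its speed; a pose out of reach is approached as far as the arm can. A call with a number of a shift or a turn outside -1 to 1 is refused whole. A call with a gripper value outside its range is refused whole. "jaw" is the closure, from 0 (fully open) to 1 (shut), set as the call begins (left out, the last holds). The fingers move at their own pace and stop on an object; the grip force is fixed at half the most. Time passes only in rows, so rows that do not move let the fingers close. It gives the time, the measured TCP pose, the force and the opening at its end, in the units of the state.
- manip.get_obs(): the state, without advancing time (a new reading comes with each control period).
- optics.camera(name): name is "side" or "top" or "wrist"; returns (picture, depth): 420x560x3 uint8, red, green, blue; 420x560 float32, m along the optical axis (not along the pixel's ray), 0 where there is no reading.
- optics.camera_model(name): a dict with "fovy" (degrees; the focal length in pixels is half the picture's height over the tangent of half this angle, whatever the lens; pixels are square), "cx", "cy" (the principal point, pixels), "rvec" (rotation vector, rad) and "tvec" (3), from world to camera coordinates, as OpenCV has them. Camera axes: x right, y down, z forward; pixel columns grow to the right and rows downward; lengths in m; the calibration is good to about 2 mm. A picture is of the moment at which its call begins: read the wrist's pose just before it. camera_model takes no time and is no camera call; for the wrist camera it gives the pose at the moment of the call.
- finish_job(): hands the job in, once; it reports no verdict.
The state is a dict: "t": time; "joints": joint angles; "joint_vel": joint speeds; "effort": joint torques, N m; "position": TCP position; "tcp_rot": TCP orientation; "ft_force": force on the tool from outside, world axes, zero at the start; "ft_torque": the same for the moment, N m; "grip_width": opening from 0.0 (shut) to 1.0 (fully open).
Only numpy, scipy, OpenCV 4.12 (cv2) and the standard library are available. Lean on these libraries where they do the work, as an engineer would, in place of code of your own. Each camera call takes 0.05 s, during which the arm holds its last target.

## Working session

There is one attempt and no reset: what is moved stays moved. The work goes in short steps, Python scripts to look and compute and a tool call to move; the robot and the scene stay as the last step left them, time stands still between calls to the robot, and variables do not carry over. Pictures are saved under pics/ and viewed, and the job is handed in when it is done.

Besides the shell and the picture viewer there is one more tool, called after ">>>" by a JSON object that holds its "method" and its "body", one argument or row to a line. move_arm: Moves the arm, as the interface text tells. Shift numbers are shares of 200 mm and turn numbers shares of 4 degrees, none past 1 either way. Its arguments: {"type":"object","properties":{"steps":{"type":"string"},"jaw":{"type":"number"}},"required":["steps"]}

```bash
ls; mkdir -p pics; cat > h.py <<'E'
import numpy as np, cv2
from scipy.spatial.transform import Rotation as R
from rig import manip, optics, finish_job
def cam(n):
    m=optics.camera_model(n); p,d=optics.camera(n)
    np.savez('pics/%s.npz'%n,p=p,d=d,rvec=m['rvec'],tvec=m['tvec'],f=210/np.tan(np.radians(m['fovy'])/2),cx=m['cx'],cy=m['cy'])
    return p,d,m
def load(n):
    return dict(np.load('pics/%s.npz'%n))
def cloud(k):
    d=k['d'];v,u=np.mgrid[0:420,0:560]
    X=np.stack([(u-k['cx'])*d/k['f'],(v-k['cy'])*d/k['f'],d],-1)
    Rm=cv2.Rodrigues(k['rvec'])[0]
    W=(X-k['tvec'].reshape(3))@Rm
    W[d==0]=np.nan
    return W
def proj(k,P):
    Rm=cv2.Rodrigues(k['rvec'])[0]
    c=np.atleast_2d(P)@Rm.T+k['tvec'].reshape(3)
    return c[:,:2]/c[:,2:]*k['f']+[k['cx'],k['cy']]
def save(n,name): cv2.imwrite('pics/%s.png'%name,cv2.cvtColor(n,cv2.COLOR_RGB2BGR))
def st():
    o=manip.get_obs(); 
    q=np.array(o['tcp_rot']); M=R.from_quat(q[[1,2,3,0]]).as_matrix()
    return o,np.array(o['position']),M
E
python3 - <<'E'
from h import *
o,p,M=st();print(o);print(M.round(3))
for n in ['side','top','wrist']:
    a,d,m=cam(n);save(a,n+'0');print(n,m)
E
```

```text
pics
{'t': 0.0, 'joints': array([-1.29389475e+00,  2.64770789e-01,  1.60537508e+00,  6.81676351e-06,
        1.27369377e+00, -3.69386260e-02]), 'joint_vel': array([-3.20104544e-04, -8.25026400e-05,  2.84578364e-04, -8.26642618e-04,
        9.92368663e-04, -5.74659832e-04]), 'effort': array([ 1.92404164e-03, -5.15107334e+01, -3.67317832e+01,  1.77057827e-04,
        1.28329601e-02, -2.43649900e-06]), 'position': array([ 0.20815764, -0.6413353 ,  0.22994955]), 'tcp_rot': array([-0.10971469, -0.69832563, -0.11129268,  0.69851123]), 'ft_force': array([ 0.90228781, -0.97101435, -0.31051474]), 'ft_torque': array([-0.03863867, -0.01893783,  0.01882294]), 'grip_width': 0.9974221488078057}
[[-0.001  0.309 -0.951]
 [ 0.002 -0.951 -0.309]
 [-1.    -0.002 -0.   ]]
side {'fovy': 51.96823786444896, 'cx': 277.120250226958, 'cy': 206.52120047774648, 'rvec': array([ 1.02723383, -2.52000886,  0.93387775]), 'tvec': array([0.34475013, 0.49061396, 0.72045119])}
top {'fovy': 54.90023393960996, 'cx': 277.121815479816, 'cy': 212.3447400283942, 'rvec': array([ 2.02968959, -2.16509514,  0.25230268]), 'tvec': array([-0.05753521,  0.61270386,  1.11905462])}
wrist {'fovy': 71.20245393451152, 'cx': 278.14870120872285, 'cy': 212.19339072136015, 'rvec': array([-2.33469513,  1.69576088,  0.26125326]), 'tvec': array([-0.6741249 , -0.03919685,  0.37995801])}
```

View pics/side0.png

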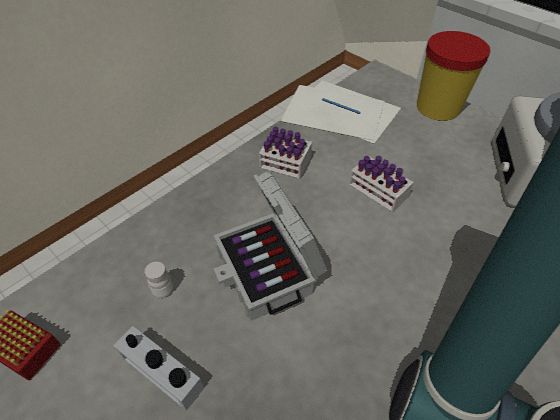

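View pics/top0.png

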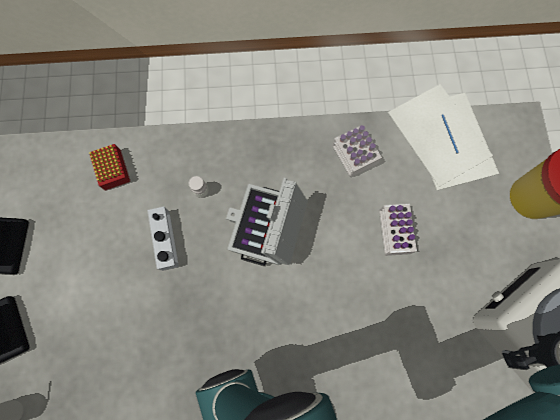

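View pics/wrist0.png

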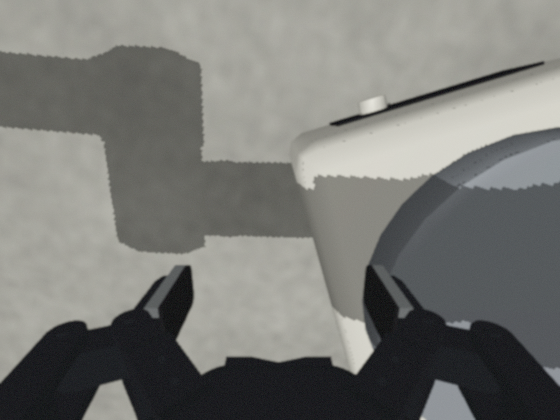

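The side view shows the open case at about (265,260), its front lug at (222,272), and the lid leaning back. The stand runs from (131,341) to (178,377), and the slim-looking head is at (131,341). The top view shows the stand heads at (156,214), (159,236) and (163,256), the lug at (234,214) and the jar at (197,186).

```bash
python3 - <<'E'
from h import *
for n in ['top','side']:
    k=load(n);W=cloud(k)
    print(n)
    pts={'top':[(156,214),(159,236),(163,256),(234,214),(240,200),(291,182),(272,250),(197,182),(150,210),(175,266),(250,190),(238,250),(360,150),(400,230),(109,165)],'side':[(131,341),(153,358),(178,377),(222,272),(156,268),(262,180),(310,238)]}[n]
    for u,v in pts: print((u,v),W[v,u].round(4))
    s=k['p']
    lo={'top':(120,130,200,150),'side':(90,220,240,180)}[n]
    x,y,w,h=lo
    save(cv2.resize(s[y:y+h,x:x+w],None,fx=800/w*0.99 if w*600/h>800 else 3.3,fy=800/w*.99 if w*600/h>800 else 3.3,interpolation=cv2.INTER_CUBIC),n+'z')
E
```

```text
top
(156, 214) [0.6238 0.2572 0.0805]
(159, 236) [0.5591 0.2501 0.0737]
(163, 256) [0.4991 0.2366 0.0801]
(234, 214) [ 0.6291  0.0374 -0.0027]
(240, 200) [0.6721 0.0164 0.0017]
(291, 182) [ 0.6525 -0.1368  0.2169]
(272, 250) [ 0.4766 -0.076   0.2157]
(197, 182) [0.7123 0.1346 0.086 ]
(150, 210) [0.6437 0.2826 0.0555]
(175, 266) [0.4744 0.2151 0.0297]
(250, 190) [ 0.686  -0.0197  0.0572]
(238, 250) [0.5047 0.0235 0.065 ]
(360, 150) [ 0.7817 -0.3592  0.0856]
(400, 230) [ 0.5299 -0.4475  0.0825]
(109, 165) [0.7929 0.4078 0.0608]
side
(131, 341) [0.6119 0.2623 0.0838]
(153, 358) [0.5576 0.2518 0.0784]
(178, 377) [0.4958 0.2407 0.0801]
(222, 272) [0.618  0.0337 0.0588]
(156, 268) [0.7122 0.1344 0.0845]
(262, 180) [ 0.6436 -0.1196  0.2157]
(310, 238) [ 0.4698 -0.0753  0.2179]
```

View pics/topz.png

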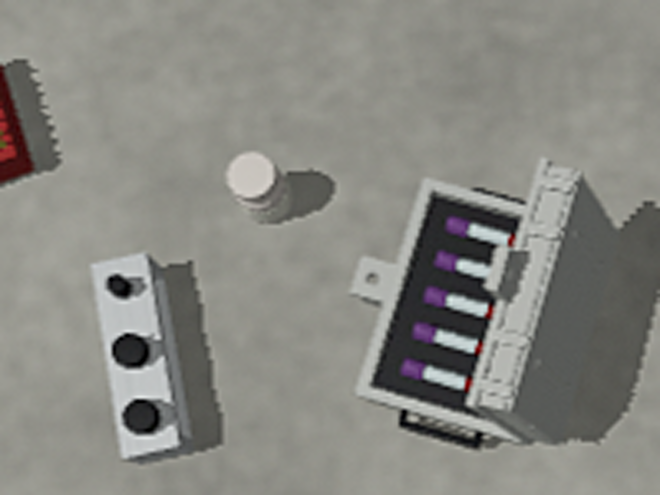

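View pics/sidez.png

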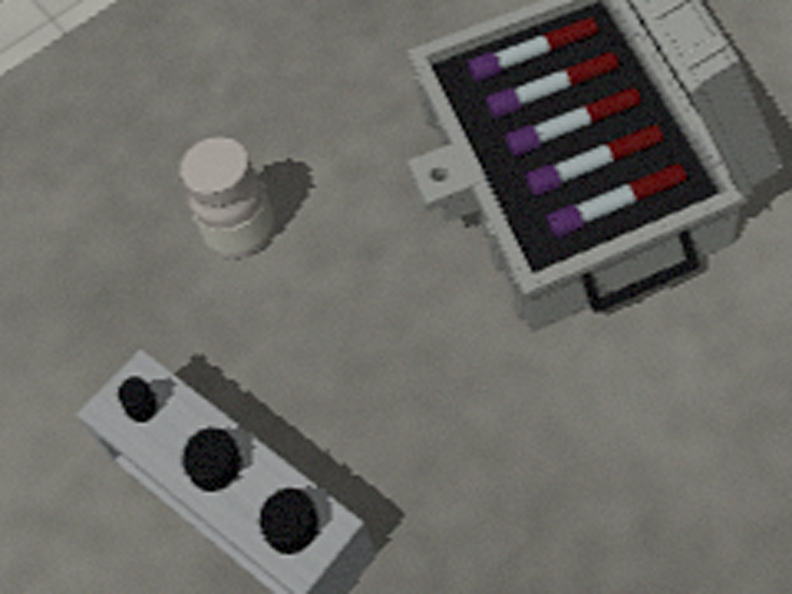

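```bash
python3 - <<'E'
from h import *
for n in ['top','side']:
    k=load(n);W=cloud(k).reshape(-1,3);C=k['p'].reshape(-1,3).astype(int)
    ok=np.isfinite(W).all(1)
    # table check
    t=ok&(np.abs(W[:,2])<.02)&(W[:,0]>.3)&(W[:,0]<.9)&(abs(W[:,1])<.3)
    print(n,'table z med',np.median(W[t,2]))
    m=ok&(abs(W[:,2]-.065)<.006)&(W[:,0]>.42)&(W[:,0]<.75)&(W[:,1]>-.16)&(W[:,1]<.1)
    r=m&(C.min(1)>110)
    print(m.sum(),r.sum(),np.median(W[r,2]))
    rect=cv2.minAreaRect(W[r][:,:2].astype(np.float32)*1000);print(rect)
    # stand
    s=ok&(abs(W[:,2]-.057)<.006)&(W[:,0]>.42)&(W[:,0]<.72)&(W[:,1]>.18)&(W[:,1]<.32)
    rect=cv2.minAreaRect(W[s][:,:2].astype(np.float32)*1000);print('stand',rect,np.median(W[s,2]),s.sum())
    # lid outer
    l=ok&(W[:,2]>.09)&(W[:,0]>.42)&(W[:,0]<.75)&(W[:,1]>-.25)&(W[:,1]<.05)
    e=np.array([.945,-.327]);f=np.array([.327,.945])
    A=np.c_[W[l][:,:2]@e,W[l][:,:2]@f,W[l][:,2]]
    print('lid',l.sum(),A.min(0),A.max(0))
    # profile: for height bins list f min/max
    for z0 in np.arange(.09,.23,.01):
        b=A[(A[:,2]>=z0)&(A[:,2]<z0+.01)]
        if len(b)>3: print(round(z0,3),len(b),np.percentile(b[:,1],[2,50,98]).round(3),np.percentile(b[:,0],[2,98]).round(3))
E
```

```text
top table z med 0.00035756975723997273
1086 788 0.06591726156010154
((584.1607055664062, -22.1749267578125), (152.1175079345703, 235.90480041503906), 84.71783447265625)
stand ((560.0164794921875, 249.94691467285156), (182.02052307128906, 51.40070343017578), 9.282713890075684) 0.057188526110332226 804
lid 2307 [0.46159698 0.03195463 0.09001017] [0.67116663 0.11772171 0.24906952]
0.09 76 [0.033 0.035 0.065] [0.464 0.657]
0.1 86 [0.035 0.038 0.064] [0.465 0.658]
0.11 86 [0.038 0.042 0.071] [0.464 0.655]
0.12 88 [0.042 0.045 0.075] [0.463 0.659]
0.13 91 [0.045 0.048 0.077] [0.464 0.658]
0.14 96 [0.048 0.051 0.08 ] [0.466 0.652]
0.15 94 [0.051 0.054 0.082] [0.464 0.658]
0.16 99 [0.054 0.057 0.087] [0.463 0.659]
0.17 91 [0.057 0.06  0.09 ] [0.465 0.658]
0.18 113 [0.06  0.063 0.095] [0.462 0.656]
0.19 108 [0.063 0.066 0.089] [0.466 0.66 ]
0.2 140 [0.067 0.07  0.105] [0.465 0.662]
0.21 946 [0.071 0.089 0.107] [0.468 0.663]
0.22 105 [0.074 0.084 0.107] [0.477 0.654]
0.23 23 [0.103 0.105 0.113] [0.548 0.582]
side table z med 0.0002598943918605611
2648 1583 0.06566121137984345
((586.3681640625,
[... 223 characters left out ...]
 [0.46019695 0.03675931 0.09007428] [0.66962548 0.11802685 0.24782275]
0.09 40 [0.039 0.057 0.074] [0.461 0.661]
0.1 37 [0.04  0.06  0.076] [0.461 0.66 ]
0.11 44 [0.044 0.062 0.08 ] [0.461 0.66 ]
0.12 45 [0.047 0.066 0.083] [0.461 0.495]
0.13 41 [0.051 0.067 0.085] [0.461 0.66 ]
0.14 42 [0.053 0.073 0.088] [0.46  0.505]
0.15 52 [0.056 0.077 0.091] [0.462 0.66 ]
0.16 57 [0.06  0.082 0.096] [0.461 0.641]
0.17 76 [0.064 0.093 0.099] [0.462 0.648]
0.18 74 [0.066 0.094 0.102] [0.461 0.653]
0.19 50 [0.068 0.087 0.104] [0.462 0.659]
0.2 95 [0.072 0.099 0.108] [0.462 0.664]
0.21 1212 [0.074 0.09  0.108] [0.466 0.662]
0.22 97 [0.076 0.083 0.112] [0.476 0.653]
0.23 24 [0.106 0.112 0.117] [0.547 0.583]
```

```bash
cat >> h.py <<'E'
def ray(k,u,v,z):
    Rm=cv2.Rodrigues(k['rvec'])[0]; c=-Rm.T@k['tvec'].reshape(3)
    d=Rm.T@np.array([(u-k['cx'])/k['f'],(v-k['cy'])/k['f'],1.])
    return c+d*(z-c[2])/d[2]
E
python3 - <<'E'
from h import *
for n,(u,v) in dict(top=(232.7,214.5),side=(223,272.7)).items():
    k=load(n); g=cv2.cvtColor(k['p'],cv2.COLOR_RGB2GRAY).astype(float)
    u0,v0=int(round(u)),int(round(v)); r=4
    p=g[v0-r:v0+r+1,u0-r:u0+r+1]; print(p.astype(int))
    w=np.clip(np.median(p)-8-p,0,None); 
    vv,uu=np.mgrid[v0-r:v0+r+1,u0-r:u0+r+1]; m=((uu-u)**2+(vv-v)**2<9); w=w*m
    uc,vc=(w*uu).sum()/w.sum(),(w*vv).sum()/w.sum()
    print(n,uc,vc,ray(k,uc,vc,.065),ray(k,uc,vc,.062))
    # heads centers at z of head top
    W=cloud(k); 
    Z=W[...,2]; dark=(k['p'].max(2)<60)
    for zt,cx,cy in [(.083,.620,.258),(.079,.56,.25),(.079,.5,.24)]:
        m=dark&(abs(Z-zt)<.004)&(np.hypot(W[...,0]-cx,W[...,1]-cy)<.025)
        print('head',m.sum(),W[m].mean(0).round(4),Z[m].max() if m.any() else 0)
    # lid outer plane
    if n=='top':
        P=W.reshape(-1,3);ok=np.isfinite(P).all(1)
        e=np.array([.945,-.327]);f=np.array([.327,.945])
        a,b,z=P[:,:2]@e,P[:,:2]@f,P[:,2]
        m=ok&(z>.09)&(z<.205)&(a>.47)&(a<.655)&(b<.035+(z-.09)*.32+.008)&(b>.02+(z-.09)*.32)
        Q=P[m];
        for i in range(3):
            c=Q.mean(0);nn=np.linalg.svd(Q-c)[2][2];rs=(Q-c)@nn;Q=Q[abs(rs)<.0025]
        nn*=-np.sign(nn[1]);print('plane',len(Q),c,nn,'yaw front',np.degrees(np.arctan2(nn[1],nn[0])),'elev',np.degrees(np.arcsin(nn[2])))
E
```

```text
[[182 179 179 179 179 180 179 180 182]
 [181 179 180 178 178 180 179 178 179]
 [181 181 172 154 160 177 180 178 178]
 [181 173 129  83 113 150 180 179 177]
 [182 162 111 130 136 149 175 179 179]
 [181 168 138 142 138 156 181 179 178]
 [180 182 180 171 165 174 181 180 179]
 [181 180 181 181 181 180 179 178 178]
 [182 182 182 181 181 179 180 179 179]]
top 232.19120458891013 213.7323135755258 [0.61388697 0.03615784 0.065     ] [0.61461648 0.03646466 0.062     ]
head 23 [0.6181 0.2587 0.0835] 0.08674946952632691
head 76 [0.5596 0.249  0.0792] 0.08293886509837832
head 78 [0.5006 0.2389 0.0789] 0.0828935342456731
plane 920 [ 0.54733845 -0.13389636  0.15096232] [-0.32464679 -0.89859725  0.29517357] yaw front -109.86386297879088 elev 17.16794597499637
[[143 143 145 143 142 141 142 141 142]
 [144 143 143 139 133 146 142 142 139]
 [142 126  83  87 103 110 120 145 144]
 [137 108  63  85 102 106 121 140 144]
 [137 102  60  72  67  80 114 137 142]
 [141 136  99  71  68 103 132 143 139]
 [142 146 143 146 144 143 143 143 141]
 [141 143 142 141 143 143 142 142 142]
 [142 142 141 142 141 143 142 143 142]]
side 222.46347305389222 272.6011976047904 [0.6127001  0.03613203 0.065     ] [0.61432989 0.03510593 0.062     ]
head 71 [0.6178 0.2604 0.0824] 0.08634231031741996
head 195 [0.5585 0.2509 0.0789] 0.08199829659751033
head 218 [0.4995 0.2411 0.0788] 0.08281476160036762
```

```bash
python3 - <<'E'
from h import *
a=np.array([.208,-.642]);b=np.array([.540,-.166]);d=(b-a);L=np.linalg.norm(d);d/=L
for n in ['top','side']:
    W=cloud(load(n)).reshape(-1,3);W=W[np.isfinite(W).all(1)]
    s=(W[:,:2]-a)@d; w=(W[:,:2]-a)@np.array([-d[1],d[0]])
    for s0 in np.arange(-.1,L+.02,.05):
        r=[]
        for lo,hi in [(-.12,-.06),(-.06,0),(0,.06),(.06,.12)]:
            m=(s>s0)&(s<s0+.05)&(w>lo)&(w<hi); r.append(round(float(np.percentile(W[m,2],98)),3) if m.sum()>5 else None)
        print(n,round(s0,2),r)
o,p,M=st();k=load('wrist');Rm=cv2.Rodrigues(k['rvec'])[0];c=-Rm.T@k['tvec'];print('wristcam in tool',M.T@(c-p), (M.T@Rm.T).round(3))
def goto(p,M,t): return (M.T@(np.array(t)-p)/.2).round(3)
psi=np.radians(-72);y=np.array([np.cos(psi),np.sin(psi),0]);z=np.array([np.sin(psi),-np.cos(psi),0]);D=np.array([.540,-.166,.19])-p
print('in start tool',goto(p,M,[.540,-.166,.19]))
E
```

```text
top -0.1 [0.214, 0.192, 0.169, 0.005]
top -0.05 [0.213, 0.251, 0.005, 0.005]
top 0.0 [0.176, 0.404, 0.422, 0.32]
top 0.05 [0.005, 0.005, 0.336, 0.005]
top 0.1 [0.004, 0.004, 0.004, 0.62]
top 0.15 [0.005, 0.004, 0.005, 0.659]
top 0.2 [0.005, 0.005, 0.005, 0.005]
top 0.25 [0.057, 0.005, 0.005, 0.005]
top 0.3 [0.09, 0.004, 0.005, 0.006]
top 0.35 [0.035, 0.005, 0.005, 0.005]
top 0.4 [0.005, 0.005, 0.005, 0.005]
top 0.45 [0.006, 0.005, 0.006, 0.005]
top 0.5 [0.005, 0.005, 0.005, 0.005]
top 0.55 [0.005, 0.091, 0.141, 0.179]
top 0.6 [0.201, 0.221, 0.22, 0.222]
side -0.1 [0.212, None, None, None]
side -0.05 [0.212, None, None, None]
side 0.0 [0.176, 0.175, None, None]
side 0.05 [0.004, 0.004, 0.004, None]
side 0.1 [0.004, 0.004, 0.003, 0.003]
side 0.15 [0.004, 0.004, 0.003, 0.004]
side 0.2 [0.004, 0.004, 0.004, 0.004]
side 0.25 [0.057, 0.004, 0.004, 0.004]
side 0.3 [0.089, 0.003, 0.004, 0.003]
side 0.35 [0.056, 0.004, 0.004, 0.004]
side 0.4 [0.004, 0.003, 0.003, 0.004]
side 0.45 [0.004, 0.004, 0.003, 0.004]
side 0.5 [0.004, 0.003, 0.004, 0.004]
side 0.55 [0.003, 0.003, None, 0.166]
side 0.6 [0.08, 0.221, 0.219, 0.22]
wristcam in tool [-1.42981249e-01  2.76912737e-05 -7.63866538e-02] [[-0.    -0.299  0.954]
 [ 1.     0.     0.   ]
 [-0.     0.954  0.299]]
in start tool [ 0.204 -1.749 -2.312]
```

>>> {"method": "move_arm", "body": {
  "steps": "0 -0.12 -0.16 0;0 -0.12 -0.16 0;0 -0.12 -0.16 0;0 -0.12 -0.16 0;0 -0.12 -0.16 0;0 -0.12 -0.16 0;0 -0.12 -0.16 0;0 -0.12 -0.16 0;0 -0.12 -0.16 0;0 -0.12 -0.16 0;0 -0.12 -0.16 0",
  "jaw": 1
}}

```text
t: 1.25
position: [0.4622, -0.2807, 0.2311]
tcp_rot: [-0.11, -0.698, -0.111, 0.698]
ft_force: [1.1, -1.1, 0.5]
grip_width: -0.002
```

>>> {"method": "move_arm", "body": {
  "steps": "0 0 0 -1;0 0 0 -1;0 0 0 -1;0 0 0 -1;0 0 0 -1;0 0 0 -1;0 0 0 -1;0 0 0 -1;0 0 0 -1;0 0 0 -1;0 0 0 -1;0 0 0 -1"
}}

```text
t: 2.45
position: [0.4614, -0.2821, 0.2309]
tcp_rot: [-0.386, -0.592, -0.386, 0.593]
ft_force: [-0.8, -0.5, 0.4]
grip_width: -0.0
```

```bash
cat >> h.py <<'E'
ce=np.array([.9405,-.3397,0]);cf=np.array([.3397,.9405,0]);H=np.array([.5556,-.1238,0])
def rep():
    o,p,M=st(); y=M[:,1]; 
    q=p-H
    print('pos',p.round(4),'yaw',np.degrees(np.arctan2(y[1],y[0])).round(2),'e,f,z',(q@ce).round(4),(q@cf).round(4),p[2].round(4),'ft',np.round(o['ft_force'],1),'t',o['t'],'w',round(o['grip_width'],3))
    return o,p,M
def need(t):
    o,p,M=st(); print('need',(M.T@(np.array(t)-p)/.2).round(4))
E
python3 - <<'E'
from h import *
rep();need(H+[0,0,.19]+cf*-.045)
E
```

```text
pos [ 0.4614 -0.2821  0.2309] yaw -23.86 e,f,z -0.0348 -0.1809 0.2309 ft [-0.8 -0.5  0.4] t 2.45 w -0.0
need [ 0.2045  0.1264 -0.6899]
```

>>> {"method": "move_arm", "body": {
  "steps": "0 0 0 -1;0.05 0.045 -0.17 0;0.05 0.045 -0.17 0;0.05 0.045 -0.17 0;0.05 0.04 -0.17 0;0 0 0 0"
}}

```text
t: 3.05
position: [0.5416, -0.1629, 0.1892]
tcp_rot: [-0.405, -0.578, -0.408, 0.579]
ft_force: [-0.3, -0.8, -0.1]
grip_width: -0.0
```

```bash
python3 - <<'E'
from h import *
rep()
for n in ['side','wrist']:
    a,d,m=cam(n);save(a,n+'1')
E
```

```text
pos [ 0.5416 -0.1629  0.1892] yaw -19.81 e,f,z 0.0001 -0.0415 0.1892 ft [-0.3 -0.8 -0.1] t 3.05 w -0.0
```

View pics/side1.png

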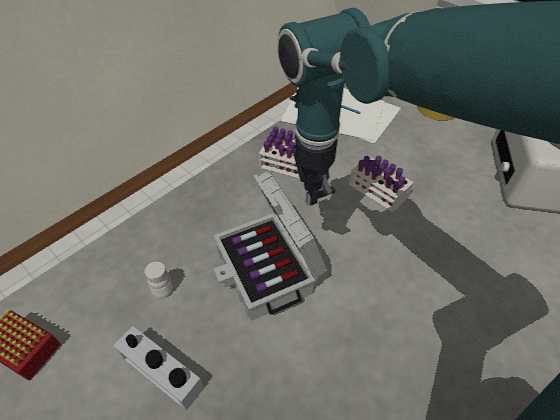

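Side view: the shut fingers at (317,195) are right behind the lid, which is still up at (285,210). I'll push it over along an arc.

>>> {"method": "move_arm", "body": {
  "steps": "0 0 -0.08 0;0 0 -0.08 0;0.012 0 -0.08 0;0.012 0 -0.08 0;0.024 0 -0.06 0;0.024 0 -0.06 0;0.034 0 -0.05 0;0.034 0 -0.05 0;0.045 0 -0.045 0;0.045 0 -0.045 0"
}}

```text
t: 4.15
position: [0.5842, -0.0474, 0.1442]
tcp_rot: [-0.405, -0.579, -0.406, 0.579]
ft_force: [0.1, 0.1, 0.3]
grip_width: -0.003
```

```bash
python3 - <<'E'
from h import *
rep()
for n in ['side']:
    a,d,m=cam(n);save(a[120:360,120:440],n+'2')
E
```

```text
pos [ 0.5842 -0.0474  0.1442] yaw -20.02 e,f,z 0.001 0.0816 0.1442 ft [0.1 0.1 0.3] t 4.15 w -0.003
```

View pics/side2.png

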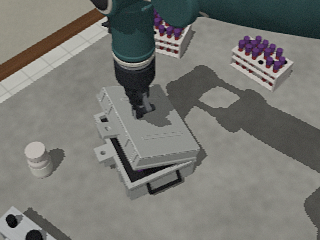

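The lid is about two thirds shut under the fingertips at (140,108), with its lug above the base lug at (103,152). I'll keep going down.

>>> {"method": "move_arm", "body": {
  "steps": "0.05 0 -0.045 0;0.055 0 -0.045 0;0.055 0 -0.02 0;0.02 0 0 0;0.01 0 0 0;0.005 0 0 0;0 0 0 0"
}}

```text
t: 4.9
position: [0.592, -0.0278, 0.1066]
tcp_rot: [0.406, 0.579, 0.405, -0.579]
ft_force: [-0.4, 0.0, 1.3]
grip_width: -0.002
```

```bash
python3 - <<'E'
from h import *
rep()
E
```

```text
pos [ 0.592  -0.0278  0.1066] yaw -20.03 e,f,z 0.0016 0.1027 0.1066 ft [-0.4  0.   1.3] t 4.9 w -0.002
```

>>> {"method": "move_arm", "body": {
  "steps": "0.01 0 0 0;0.01 0 0 0;0.01 0 0 0;0.005 0 0 0;0 0 0 0"
}}

```text
t: 5.4
position: [0.5928, -0.0263, 0.1012]
tcp_rot: [0.405, 0.581, 0.405, -0.578]
ft_force: [-2.6, 5.6, 8.1]
grip_width: 0.003
```

```bash
python3 - <<'E'
from h import *
rep()
E
```

```text
pos [ 0.5928 -0.0263  0.1012] yaw -20.06 e,f,z 0.0019 0.1044 0.1012 ft [-2.6  5.6  8.1] t 5.4 w 0.003
```

>>> {"method": "move_arm", "body": {
  "steps": "-0.1 0 0 0;-0.18 0 0 0;-0.2 0 -0.19 0;0 0 -0.19 0;0 0 0 0;0 0 0 0",
  "jaw": 0.45
}}

```text
t: 6.0
position: [0.6165, 0.0409, 0.1912]
tcp_rot: [-0.406, -0.579, -0.406, 0.579]
ft_force: [0.0, 0.0, -1.3]
grip_width: 0.551
```

```bash
python3 - <<'E'
from h import *
rep()
a,d,m=cam('wrist');save(a,'wrist3')
k=load('wrist');print(proj(k,[[.6133,.0361,.065],[.6130,.0352,.085],[.6185,.2595,.083]]))
E
```

```text
pos [0.6165 0.0409 0.1912] yaw -19.93 e,f,z 0.0013 0.1755 0.1912 ft [ 0.   0.  -1.3] t 6.0 w 0.551
[[276.50774854 209.5149493 ]
 [276.43230814 217.03490818]
 [171.8961191  -78.88502552]]
```

View pics/wrist3.png

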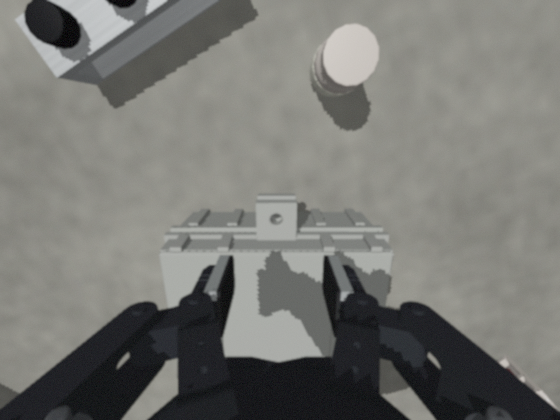

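Wrist view: the lid is down and ajar, and the lug hole is at about (277,218), where I predicted (276.4,217.0). I'll refine that centroid, then go for the pin.

```bash
python3 - <<'E'
from h import *
k=load('wrist');g=cv2.cvtColor(k['p'],cv2.COLOR_RGB2GRAY).astype(float)
p=g[208:229,266:288];print(p.astype(int)[::1,::1])
W=cloud(k);print('lug depth pts',W[226,265],W[226,288],W[208,266])
E
```

```text
[[173 172 173 173 172 172 173 172 173 173 171 172 171 172 173 171 173 171
  173 171 171 173]
 [172 173 173 174 171 172 172 171 170 173 172 172 173 172 172 173 170 172
  173 172 172 172]
 [171 172 172 172 173 172 172 172 174 172 172 172 173 172 172 173 172 171
  173 170 171 172]
 [172 171 173 172 171 173 172 171 172 170 170 170 171 172 172 171 171 169
  173 173 171 172]
 [173 173 171 172 171 171 171 166 165 162 162 161 166 168 170 172 173 172
  171 172 172 171]
 [171 173 172 172 170 168 163 156 147 140 137 141 151 158 164 169 171 172
  172 171 172 171]
 [172 172 170 171 165 156 145 129 116 107 107 111 120 135 150 163 170 171
  171 171 171 170]
 [172 172 170 168 156 138 118 104  92  90  91  92  97 112 131 152 167 170
  171 170 172 172]
 [171 172 170 160 143 121 104  98  96  93  94  94  99 111 128 146 161 168
  172 171 171 172]
 [172 170 167 155 134 111 103 101 101 104 108 115 125 138 143 150 158 167
  169 171 173 172]
 [171 172 166 148 123 103 101 104 109 120 135 144 154 161 160 155 155 164
  171 171 172 171]
 [170 171 163 146 120 101  99 104 110 128 150 162 168 165 159 150 151 162
  1
[... 272 characters left out ...]
170
  172 171 170 172]
 [172 171 170 168 160 149 135 128 126 126 130 135 138 141 150 162 168 171
  172 171 173 171]
 [172 172 171 171 167 162 156 150 144 143 144 145 151 156 164 170 173 171
  172 171 172 171]
 [171 171 170 172 169 169 167 164 163 161 161 163 167 169 172 172 171 171
  171 172 170 172]
 [171 173 172 173 170 171 171 171 170 170 170 171 173 173 173 173 171 171
  173 173 171 172]
 [171 171 171 172 173 173 171 171 172 171 173 171 172 170 171 171 172 171
  171 172 171 171]
 [171 172 172 170 172 171 172 171 172 172 171 172 171 171 172 171 172 171
  172 171 172 172]]
lug depth pts [0.60051043 0.03099532 0.08592108] [0.61988071 0.02347069 0.08462331] [0.60737104 0.04663407 0.08629268]
```

```bash
python3 - <<'E'
from h import *
k=load('wrist')
P=ray(k,276.1,218.5,.0855);print(P,(P-H)@ce,(P-H)@cf)
# turn target stand
o,p,M=rep()
psi=np.radians(-80.7);y=np.array([np.cos(psi),np.sin(psi),0]);z=np.array([np.sin(psi),-np.cos(psi),0])
D=np.array([.6185,.2595,.16])-p
print('after turn need',-D[2]/.2,D@y/.2,D@z/.2, 'before turn', M.T@D/.2)
E
```

```text
[0.61230661 0.03415785 0.0855    ] -0.00032571407630356807 0.16782258891871568
pos [0.6159 0.0402 0.1907] yaw -19.98 e,f,z 0.001 0.1747 0.1907 ft [-0.1  0.3 -0.5] t 6.05 w 0.55
after turn need 0.1533095993028688 -1.0799907205474886 -0.18980183555556215 before turn [ 0.15234218 -0.3625567  -1.03501354]
```

>>> {"method": "move_arm", "body": {
  "steps": "0 -0.06 -0.172 0;0 -0.06 -0.172 0;0 -0.06 -0.172 0;0 -0.06 -0.172 0;0 -0.06 -0.172 0;0 -0.06 -0.172 0;0 0 0 1;0 0 0 1;0 0 0 1;0 0 0 1;0 0 0 1;0 0 0 1"
}}

```text
t: 7.25
position: [0.6192, 0.2572, 0.1901]
tcp_rot: [-0.275, -0.651, -0.275, 0.652]
ft_force: [-0.8, -0.7, -0.1]
grip_width: 0.552
```

>>> {"method": "move_arm", "body": {
  "steps": "0 0 0 1;0 0 0 1;0 0 0 1;0 0 0 1;0 0 0 1;0 0 0 1;0 0 0 1;0 0 0 1;0 0 0 1;0 0 0 0.2;0 0 0 0"
}}

```text
t: 8.35
position: [0.6193, 0.2579, 0.1906]
tcp_rot: [-0.057, -0.704, -0.056, 0.705]
ft_force: [-0.2, 0.1, -1.0]
grip_width: 0.548
```

```bash
python3 - <<'E'
from h import *
rep()
a,d,m=cam('wrist');save(a,'wrist4')
k=load('wrist');print(proj(k,[[.6185,.2595,.083],[.6185,.2595,.057]]))
W=cloud(k);Z=W[...,2];m=(a.max(2)<60)&(abs(Z-.083)<.0025)&(np.hypot(W[...,0]-.6185,W[...,1]-.2595)<.02)
print(m.sum(),W[m].mean(0),cv2.minEnclosingCircle(W[m][:,:2].astype(np.float32)*1000))
m=(abs(Z-.057)<.004)&(np.hypot(W[...,0]-.6,W[...,1]-.2595)<.1);print(cv2.minAreaRect(W[m][:,:2].astype(np.float32)*1000),np.median(Z[m]))
E
```

```text
pos [0.6193 0.2579 0.1906] yaw -80.82 e,f,z -0.0697 0.3806 0.1906 ft [-0.2  0.1 -1. ] t 8.35 w 0.548
[[275.9361169  210.37464014]
 [276.10067869 202.55503328]]
238 [0.62008864 0.25998892 0.08351061] ((619.8375244140625, 259.9724426269531), 8.07313060760498)
((575.2975463867188, 252.62538146972656), (147.56907653808594, 50.11582946777344), 9.36939811706543) 0.057579936759013926
```

View pics/wrist4.png

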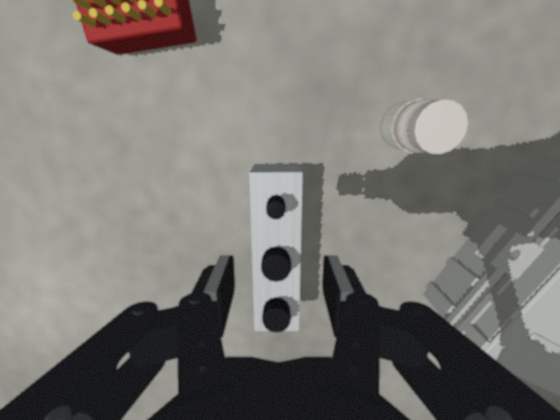

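The wrist view confirms the slim head at (276,207), nearest the far end of the stand. The thick heads are at (276,263) and (277,314). I'll descend and grip.

>>> {"method": "move_arm", "body": {
  "steps": "0.15 -0.01 0 0;0.15 0 0 0;0.15 0 0 0;0.15 0 0 0;0.05 0 0 0;0 0 0 0"
}}

```text
t: 9.0
position: [0.6176, 0.2603, 0.0592]
tcp_rot: [-0.057, -0.703, -0.056, 0.706]
ft_force: [-0.1, -0.7, 0.4]
grip_width: 0.551
```

```bash
python3 - <<'E'
from h import *
rep()
E
```

```text
pos [0.6176 0.2603 0.0592] yaw -80.79 e,f,z -0.0722 0.3823 0.0592 ft [-0.1 -0.7  0.4] t 9.0 w 0.551
```

>>> {"method": "move_arm", "body": {
  "steps": "-0.004 0 -0.009 0;0 0 0 0;0 0 0 0;0 0 0 0;0 0 0 0;0 0 0 0",
  "jaw": 1
}}

```text
t: 9.6
position: [0.6232, 0.2622, 0.0652]
tcp_rot: [0.056, 0.707, 0.057, -0.703]
ft_force: [-0.3, -0.1, 5.6]
grip_width: 0.179
```

```bash
python3 - <<'E'
from h import *
rep()
E
```

```text
pos [0.6232 0.2622 0.0652] yaw -80.82 e,f,z -0.0676 0.386 0.0652 ft [-0.3 -0.1  5.6] t 9.6 w 0.179
```

```bash
python3 - <<'E'
from h import *
rep()
a,d,m=cam('wrist');save(a,'wrist5')
b,d,m=cam('side');save(cv2.resize(b[250:420,60:280],None,fx=3.5,fy=3.5,interpolation=cv2.INTER_CUBIC),'side5')
rep()
E
```

```text
pos [0.6232 0.2622 0.0652] yaw -80.82 e,f,z -0.0676 0.386 0.0652 ft [-0.3 -0.1  5.6] t 9.6 w 0.179
pos [0.6232 0.2623 0.0652] yaw -80.81 e,f,z -0.0676 0.386 0.0652 ft [0.3 0.1 6.9] t 9.7 w 0.181
```

View pics/wrist5.png

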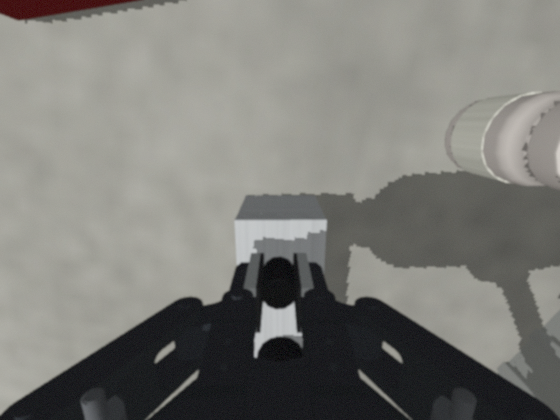

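View pics/side5.png

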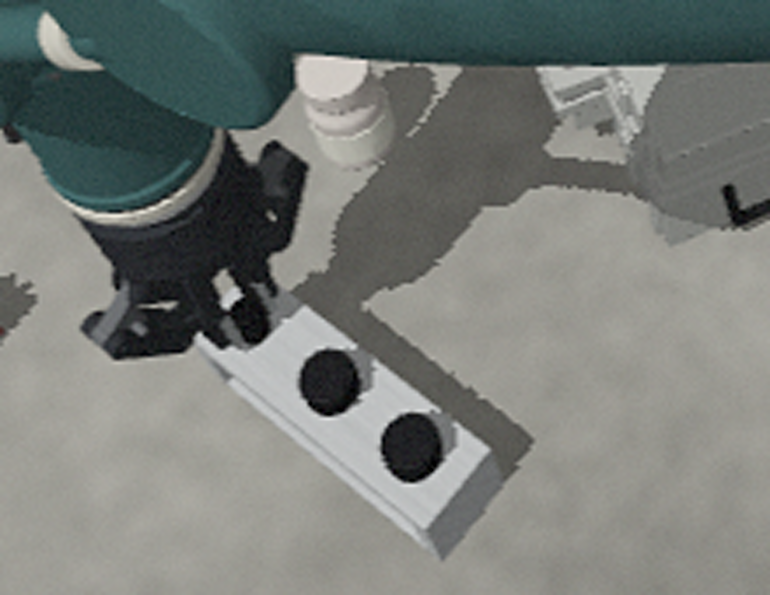

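>>> {"method": "move_arm", "body": {
  "steps": "-0.05 0 0 0;-0.1 0 0 0;-0.15 0 0 0;-0.15 0 0 0;-0.15 0 0 0;0 0 0 0"
}}

```text
t: 10.3
position: [0.6241, 0.2627, 0.189]
tcp_rot: [0.056, 0.708, 0.058, -0.701]
ft_force: [0.4, 0.1, -0.2]
grip_width: 0.183
```

```bash
python3 - <<'E'
from h import *
rep()
a,d,m=cam('wrist');save(a,'wrist6')
b,d,m=cam('side');save(cv2.resize(b[200:400,60:280],None,fx=3,fy=3,interpolation=cv2.INTER_CUBIC),'side6')
E
```

```text
pos [0.6241 0.2627 0.189 ] yaw -80.81 e,f,z -0.0669 0.3868 0.189 ft [ 0.4  0.1 -0.2] t 10.3 w 0.183
```

View pics/wrist6.png

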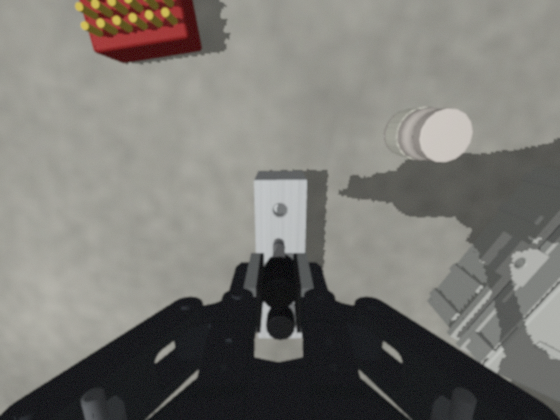

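View pics/side6.png

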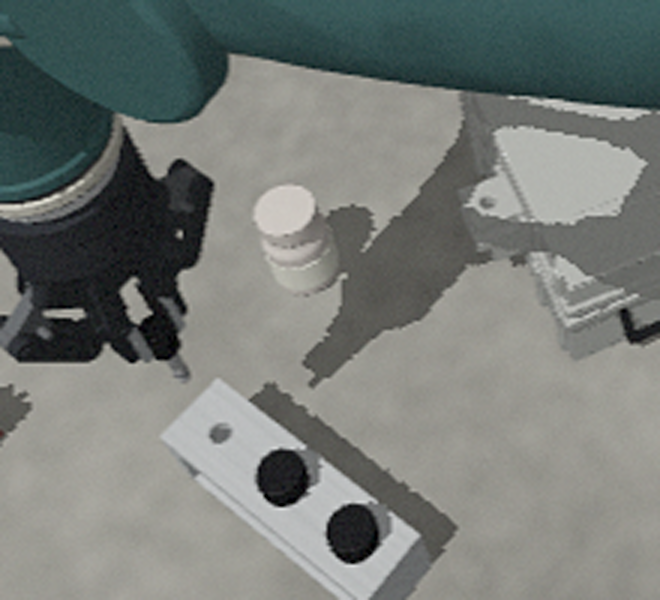

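```bash
python3 - <<'E'
from h import *
o,p,M=rep();print(M.round(4));print(o['joints'])
for n,(u,v,r) in dict(wrist=(278,250,0),side=(120,310,0)).items():
    k=load(n)
    for h,l in [(.068,'top'),(.055,'mid'),(.042,'seat'),(0,'tip')]:
        print(n,l,proj(k,[[p[0],p[1],p[2]-.039+h]]))
k=load('wrist');save(cv2.resize(k['p'][170:350,200:360],None,fx=4,fy=3.3,interpolation=cv2.INTER_CUBIC)[:600],'w6z')
k=load('side');save(cv2.resize(k['p'][290:340,80:140],None,fx=12,fy=12,interpolation=cv2.INTER_CUBIC)[:600],'s6z')
E
```

```text
pos [0.6214 0.2617 0.1837] yaw -80.82 e,f,z -0.0691 0.3849 0.1837 ft [-0.6 -0.3 -2. ] t 10.4 w 0.184
[[ 1.900e-03  1.596e-01 -9.872e-01]
 [ 7.000e-04 -9.872e-01 -1.596e-01]
 [-1.000e+00 -4.000e-04 -2.000e-03]]
[3.61600911e-01 2.92265905e-01 1.65731150e+00 8.47146426e-07
 1.18996418e+00 1.77210933e+00]
wrist top [[278.99025781 296.83699826]]
wrist mid [[278.96284493 282.45636964]]
wrist seat [[278.93963106 270.27850826]]
wrist tip [[278.88411353 241.1543454 ]]
side top [[108.26747212 304.90346155]]
side mid [[110.55325035 308.57292925]]
side seat [[112.77821406 312.14476851]]
side tip [[119.57866157 323.06184792]]
```

View pics/w6z.png

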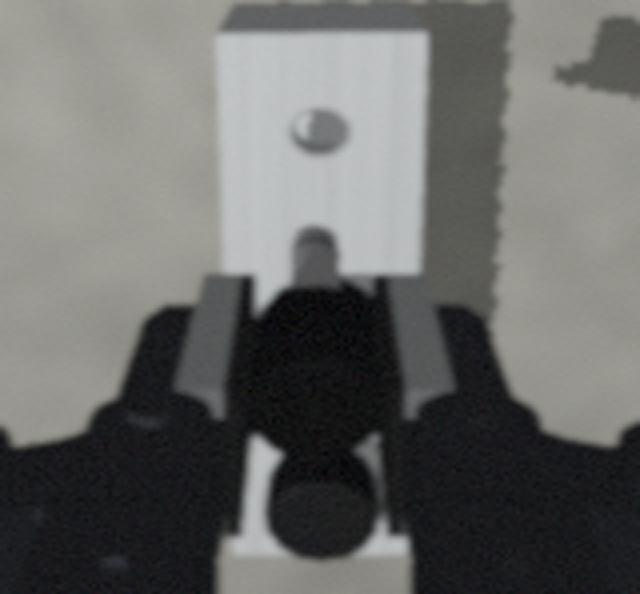

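View pics/s6z.png

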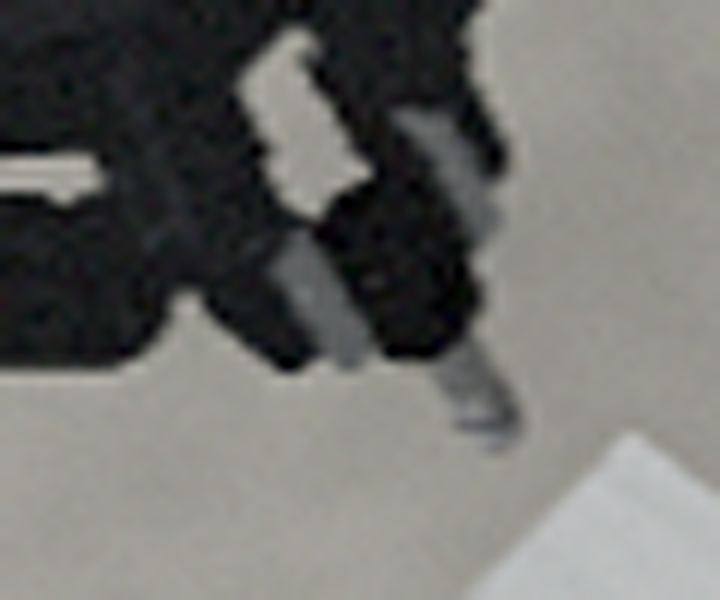

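The pin is gripped by its head. In the wrist view the tip is at (279,241), as predicted for a vertical pin, and in the side view the shank hangs straight. I'll carry it over the lug.

>>> {"method": "move_arm", "body": {
  "steps": "0 0.185 0.038 0;0 0.185 0.038 0;0 0.185 0.038 0;0 0.185 0.038 0;0 0.185 0.038 0;0 0.185 0.038 0;0 0 0 -1;0 0 0 -1;0 0 0 -1;0 0 0 -1;0 0 0 -1;0 0 0 -1"
}}

```text
t: 11.6
position: [0.6097, 0.035, 0.1798]
tcp_rot: [-0.202, -0.676, -0.203, 0.679]
ft_force: [0.8, -0.0, -0.5]
grip_width: 0.182
```

>>> {"method": "move_arm", "body": {
  "steps": "0 0 0 -1;0 0 0 -1;0 0 0 -1;0 0 0 -1;0 0 0 -1;0 0 0 -1;0 0 0 -1;0 0 0 -1;0 0 0 -1;0 0 0 -0.2;0 0 0 0;0 0 0 0"
}}

```text
t: 12.8
position: [0.6108, 0.035, 0.1814]
tcp_rot: [-0.405, -0.579, -0.405, 0.58]
ft_force: [-0.1, -0.7, -1.3]
grip_width: 0.181
```

```bash
python3 - <<'E'
from h import *
rep()
a,d,m=cam('wrist');save(cv2.resize(a[170:350,200:360],None,fx=4,fy=3.3,interpolation=cv2.INTER_CUBIC)[:600],'wrist7')
o,p,M=rep()
b,d,m=cam('side');save(cv2.resize(b[220:320,180:280],None,fx=6,fy=6,interpolation=cv2.INTER_CUBIC),'side7')
for n in ['wrist','side']:
    k=load(n)
    for h in [.068,.042,0]: print(n,h,proj(k,[[p[0],p[1],p[2]-.039+h]]))
    print('lid eye',proj(k,[[.6130,.0352,.0853],[.6133,.0361,.065]]))
E
```

```text
pos [0.6108 0.035  0.1814] yaw -20.08 e,f,z -0.002 0.1681 0.1814 ft [-0.1 -0.7 -1.3] t 12.8 w 0.181
pos [0.611  0.035  0.1817] yaw -20.07 e,f,z -0.0018 0.1682 0.1817 ft [-0.6  0.5 -0.7] t 12.85 w 0.184
wrist 0.068 [[278.29601385 298.62688383]]
wrist 0.042 [[278.32139327 270.27247943]]
wrist 0 [[278.34884519 239.60263409]]
lid eye [[280.4685207  212.60309126]
 [280.29730151 204.9756479 ]]
side 0.068 [[216.04243717 231.92890906]]
side 0.042 [[217.48647301 239.99813673]]
side 0 [[219.6817047  252.26502368]]
lid eye [[221.77592724 267.15159222]
 [222.29300563 272.42623636]]
```

View pics/wrist7.png

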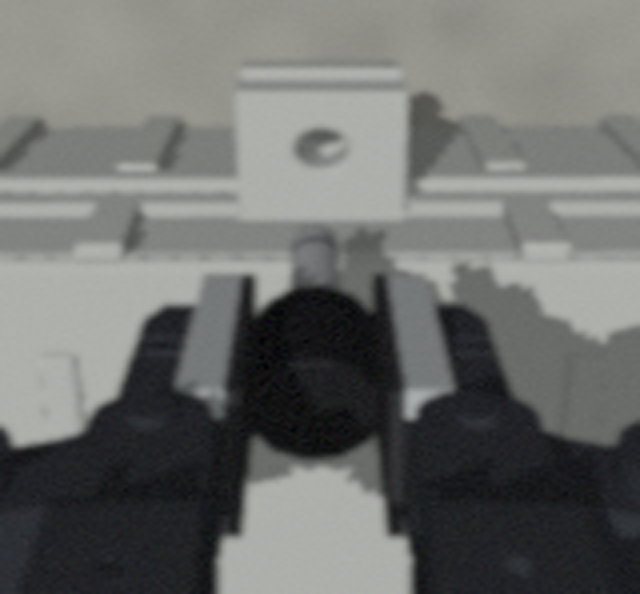

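View pics/side7.png

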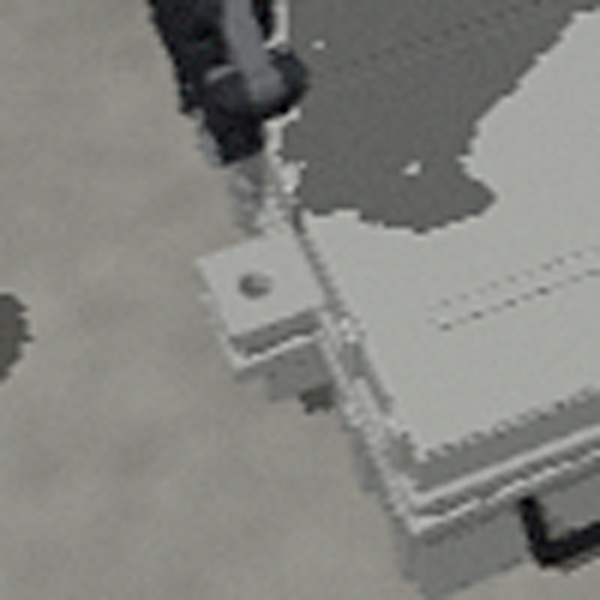

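```bash
python3 - <<'E'
from h import *
k=load('side');save(cv2.resize(k['p'][232:276,205:240],None,fx=13,fy=13,interpolation=cv2.INTER_NEAREST),'s7z')
k2=load('wrist');save(cv2.resize(k2['p'][205:320,250:310],None,fx=8,fy=5.2,interpolation=cv2.INTER_NEAREST),'w7z')
o,p,M=st()
for n,k in (('side',k),('wrist',k2)):
    c=-cv2.Rodrigues(k['rvec'])[0].T@k['tvec'];print(n,'cam',c)
    T=p+[0,0,-.039]
    b=proj(k,[T])[0]
    for nm,d in (('e',ce),('f',cf),('z',np.array([0,0,1.]))): print(nm,'px/mm',(proj(k,[T+d*.001])[0]-b).round(3))
E
```

```text
side cam [0.17724643 0.3102873  0.86655071]
e px/mm [-0.175 -0.366]
f px/mm [-0.462  0.177]
z px/mm [-0.05  -0.282]
wrist cam [0.63728307 0.10677928 0.32449928]
e px/mm [ 1.496 -0.004]
f px/mm [-0.005 -1.387]
z px/mm [0.001 0.585]
```

View pics/s7z.png

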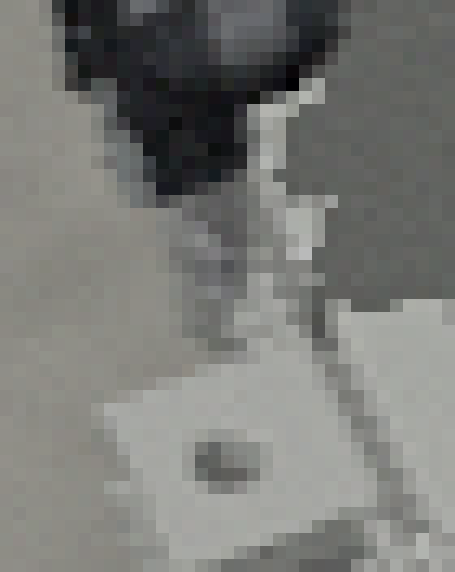

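View pics/w7z.png

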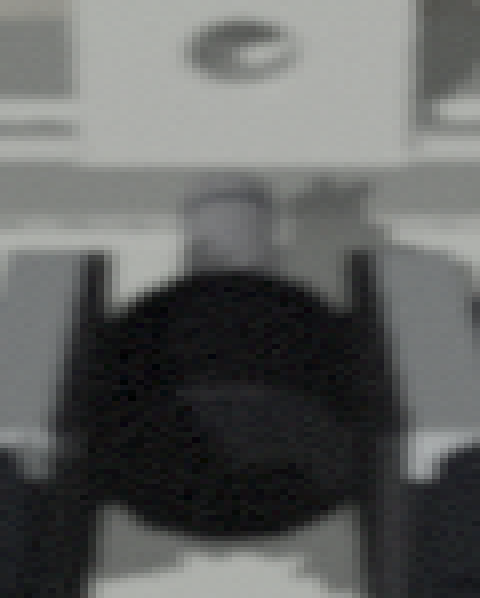

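```bash
python3 - <<'E'
from h import *
o,p,M=st()
k=load('wrist');W=cloud(k)
def f(P): q=P-p; return np.r_[q@ce,q@cf,q[...,2]].round(4)*1000
print('rel TCP (e,f,z) mm')
for v in range(236,312,2):
    print(v,[tuple(f(W[v,u]).round(1)) for u in (275,278,281)])
k=load('side');W=cloud(k)
print('side')
for v in range(242,262):
    print(v,[tuple(f(W[v,u]).round(1)) for u in (219,220,221,222,223)])
E
```

```text
rel TCP (e,f,z) mm
236 [(np.float64(-3.2), np.float64(-21.0), np.float64(-97.3)), (np.float64(-0.5), np.float64(-20.8), np.float64(-96.8)), (np.float64(2.1), np.float64(-21.3), np.float64(-98.0))]
238 [(np.float64(-3.2), np.float64(-21.7), np.float64(-94.4)), (np.float64(-0.5), np.float64(-21.8), np.float64(-94.5)), (np.float64(2.1), np.float64(-21.6), np.float64(-94.1))]
240 [(np.float64(-2.5), np.float64(-2.6), np.float64(-44.6)), (np.float64(-0.4), np.float64(-1.6), np.float64(-42.3)), (np.float64(1.7), np.float64(-2.0), np.float64(-43.1))]
242 [(np.float64(-2.4), np.float64(-2.3), np.float64(-40.4)), (np.float64(-0.4), np.float64(-1.1), np.float64(-37.6)), (np.float64(1.6), np.float64(-1.8), np.float64(-39.1))]
244 [(np.float64(-2.4), np.float64(-2.2), np.float64(-36.7)), (np.float64(-0.4), np.float64(-1.1), np.float64(-34.3)), (np.float64(1.6), np.float64(-2.1), np.float64(-36.5))]
246 [(np.float64(-2.3), np.float64(-2.3), np.float64(-33.9)), (np.float64(-0.4), np.float64(-1.6), np.float64(-32.2)), (np.float64(1.6), np.float64(-2.0), np.float64(-33.2))]
248 [(np.float64(-2.3), n
[... 10617 characters left out ...]
(np.float64(77.6), np.float64(-20.0), np.float64(-181.4)), (np.float64(47.4), np.float64(-15.4), np.float64(-137.7))]
260 [(np.float64(78.7), np.float64(-12.7), np.float64(-182.4)), (np.float64(76.5), np.float64(-14.5), np.float64(-180.6)), (np.float64(18.6), np.float64(-4.1), np.float64(-95.5)), (np.float64(19.0), np.float64(-6.3), np.float64(-97.4)), (np.float64(18.0), np.float64(-8.3), np.float64(-97.3))]
261 [(np.float64(19.2), np.float64(0.5), np.float64(-97.1)), (np.float64(16.9), np.float64(-1.2), np.float64(-95.1)), (np.float64(17.2), np.float64(-3.4), np.float64(-96.9)), (np.float64(15.0), np.float64(-5.0), np.float64(-95.0)), (np.float64(16.1), np.float64(-7.5), np.float64(-98.1))]
```

```bash
python3 - <<'E'
from h import *
k=load('wrist');g=cv2.cvtColor(k['p'],cv2.COLOR_RGB2GRAY).astype(float)
W=cloud(k)
print('lug z',[W[v,u].round(4)[2] for v,u in ((214,262),(214,298),(225,270),(205,280),(228,290))])
p=g[205:225,268:293];m=(p<150).astype(np.uint8)
cs,_=cv2.findContours(m,cv2.RETR_EXTERNAL,cv2.CHAIN_APPROX_NONE);c=max(cs,key=cv2.contourArea);h=cv2.convexHull(c);mm=cv2.moments(h);print(cv2.boundingRect(c),mm['m10']/mm['m00']+268,mm['m01']/mm['m00']+205)
u,v=mm['m10']/mm['m00']+268,mm['m01']/mm['m00']+205
P=ray(k,u,v,.0853);print('eye',P,(P-H)@ce,(P-H)@cf)
q=np.array([.6130,.0352,0])-H;print('prior',q@ce,q@cf)
k=load('side');P=ray(k,222.3,267.4,.0853);print('side eye',(P-H)@ce,(P-H)@cf)
E
```

```text
lug z [np.float64(0.0867), np.float64(0.0865), np.float64(0.0858), np.float64(0.0868), np.float64(0.0849)]
(5, 4, 14, 12) 279.44787077826726 214.23641703377388
eye [0.6116784  0.03412006 0.0853    ] -0.0009037054843802633 0.16757365110864972
prior -2.7599999999997625e-05 0.16903828
side eye -0.0010983486197283772 0.16825573775176822
```

>>> {"method": "move_arm", "body": {
  "steps": "0 0.008 -0.027 0;0.08 0 0 0;0.08 0 0 0;0 0 0 0;0 0 0 0"
}}

```text
t: 13.4
position: [0.6136, 0.0395, 0.1485]
tcp_rot: [-0.405, -0.578, -0.406, 0.58]
ft_force: [-0.0, 0.6, -1.0]
grip_width: 0.183
```

```bash
cat >> h.py <<'E'
def look(n):
    rep(); a,d,m=cam('wrist');o,p,M=rep();b,_,_=cam('side')
    save(cv2.resize(a[190:290,240:320],None,fx=8,fy=6,interpolation=cv2.INTER_CUBIC),'w'+n)
    save(cv2.resize(b[235:280,200:245],None,fx=13,fy=13,interpolation=cv2.INTER_CUBIC),'s'+n)
    k=load('wrist');W=cloud(k)
    r=[]
    for v in range(225,285):
        for u in range(270,288):
            q=W[v,u]-p
            if np.isfinite(q).all() and -55<q[2]*1000<-10 and abs(q@ce)<.006 and -.012<q@cf<.004: r.append([v,(q@ce)*1e3,(q@cf)*1e3,q[2]*1e3])
    r=np.array(r); 
    if len(r): 
        for lo in range(-55,-10,6):
            s=r[(r[:,3]>=lo)&(r[:,3]<lo+6)]
            if len(s): print('shank z',lo,len(s),'e mid',(s[:,1].max()+s[:,1].min())/2,'f front',np.percentile(s[:,2],90).round(2))
E
python3 -c "
from h import *
look('8')"
```

```text
pos [0.6136 0.0395 0.1485] yaw -20.02 e,f,z -0.001 0.1733 0.1485 ft [-0.   0.6 -1. ] t 13.4 w 0.183
pos [0.6144 0.0395 0.1495] yaw -20.02 e,f,z -0.0002 0.1736 0.1495 ft [-0.4  0.1 -0.4] t 13.45 w 0.185
shank z -49 22 e mid -0.5473284942295202 f front -1.94
shank z -43 41 e mid -0.5514062046773696 f front -1.75
shank z -37 43 e mid -0.531694844288858 f front -1.71
shank z -31 48 e mid -0.5253594279246623 f front -1.65
shank z -25 45 e mid -0.5021560255542481 f front -1.57
shank z -19 8 e mid -0.2036594030759582 f front -1.46
```

View pics/w8.png

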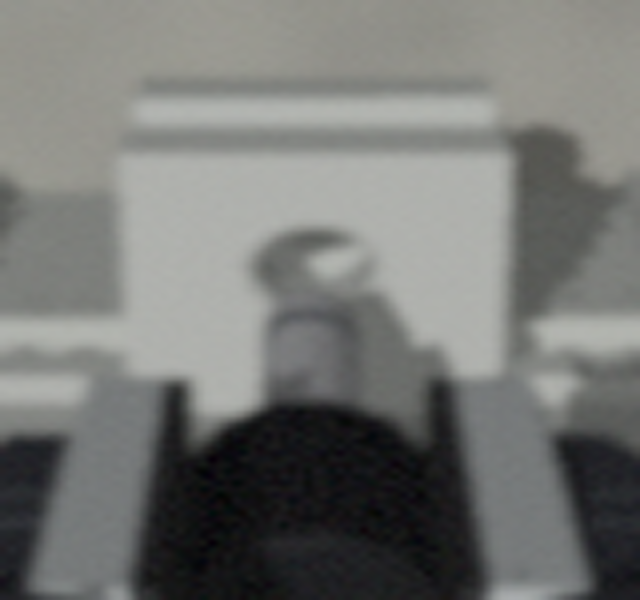

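View pics/s8.png

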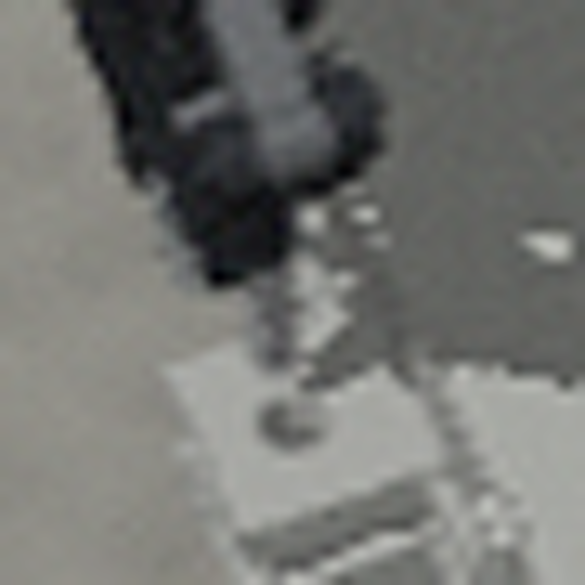

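```bash
python3 - <<'E'
from h import *
k=load('wrist')
for z in (.0853,.0863):
    P=ray(k,279.1,233.8,z);print('eye',(P-H)@ce,(P-H)@cf)
P=ray(k,278.9,242,.0995);print((P-H)@ce)
E
```

```text
eye -0.0003287046136472027 0.1677737022747804
eye -0.00032866116095535246 0.1681716988659635
-0.00047914377564209956
```

In the wrist zoom the shank axis (x≈311) and the hole centre (x≈313) line up. The computed tip and hole agree to about 0.5 mm in f, so I'll descend in stages.

>>> {"method": "move_arm", "body": {
  "steps": "0.03 0 0 0;0.03 0 0 0;0.02 0 0 0;0.02 0 0 0;0 0 0 0;0 0 0 0"
}}

```text
t: 14.1
position: [0.6147, 0.0395, 0.1302]
tcp_rot: [-0.405, -0.579, -0.406, 0.579]
ft_force: [-0.4, 1.2, -0.2]
grip_width: 0.177
```

```bash
python3 -c "
from h import *
look('9')"
```

```text
pos [0.6147 0.0395 0.1302] yaw -20.02 e,f,z 0.0001 0.1737 0.1302 ft [-0.4  1.2 -0.2] t 14.1 w 0.177
pos [0.6149 0.0396 0.1304] yaw -20.02 e,f,z 0.0002 0.1738 0.1304 ft [-0.2 -0.1 -0.1] t 14.15 w 0.186
shank z -55 10 e mid -0.5267139586594758 f front -7.63
shank z -49 181 e mid 0.07287190508374675 f front 3.06
shank z -43 49 e mid -0.15218727892434858 f front 1.04
shank z -37 43 e mid 0.17440455770724128 f front -1.43
shank z -31 47 e mid 0.17266977419260354 f front -1.49
shank z -25 48 e mid 0.15958927406464896 f front -1.28
shank z -19 14 e mid 0.46408271076588126 f front -1.04
```

View pics/w9.png

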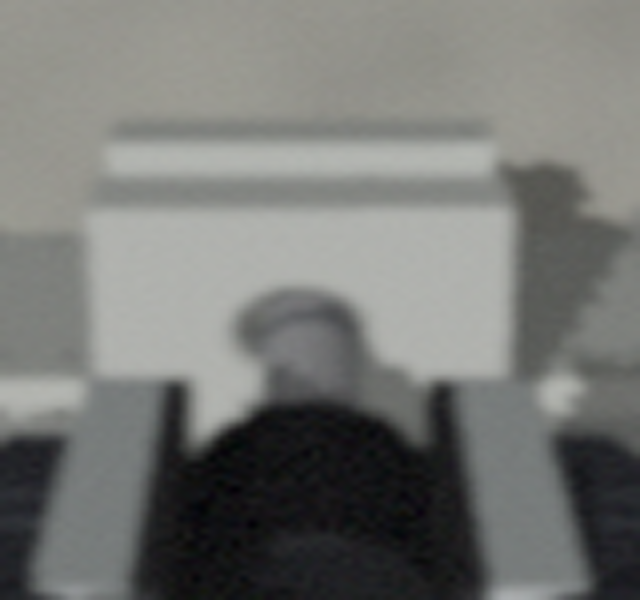

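The tip is inside the lid hole, sitting about 0.7 mm too far right in the view. I'll nudge it left and go on down.

>>> {"method": "move_arm", "body": {
  "steps": "0 -0.003 0 0;0.02 0 -0.001 0;0.02 0 -0.001 0;0.02 0 -0.001 0;0.02 0 0 0;0 0 0 0;0 0 0 0"
}}

```text
t: 14.9
position: [0.6141, 0.0403, 0.1138]
tcp_rot: [-0.405, -0.579, -0.406, 0.58]
ft_force: [-0.7, -0.4, -1.5]
grip_width: 0.178
```

```bash
python3 -c "
from h import *
look('10')"
```

```text
pos [0.6141 0.0403 0.1138] yaw -20.02 e,f,z -0.0007 0.1742 0.1138 ft [-0.7 -0.4 -1.5] t 14.9 w 0.178
pos [0.6142 0.0403 0.114 ] yaw -20.02 e,f,z -0.0006 0.1742 0.114 ft [-1.1 -0.8 -0.8] t 14.95 w 0.182
shank z -43 1 e mid 5.24886887373151 f front -9.47
shank z -37 16 e mid 0.18578423751235018 f front -8.72
shank z -31 202 e mid 0.17702102233072514 f front 3.17
shank z -25 52 e mid 0.17688737386795705 f front -1.38
shank z -19 10 e mid 0.4717124884903351 f front -1.24
```

View pics/w10.png

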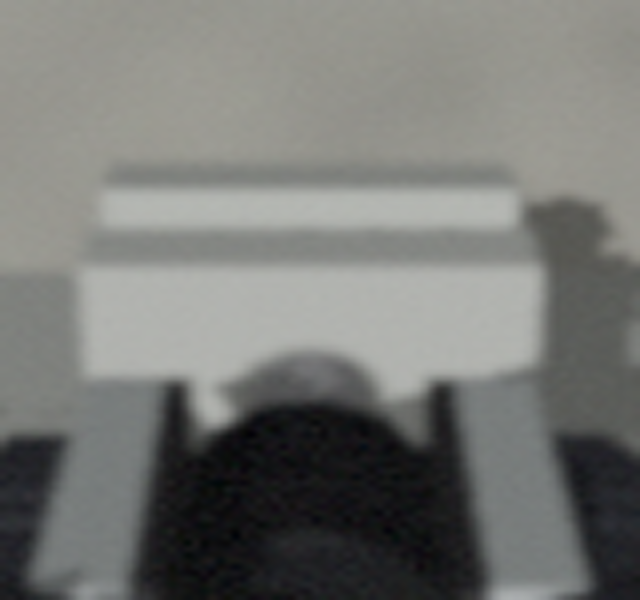

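>>> {"method": "move_arm", "body": {
  "steps": "0.015 0 0 0;0.015 0 0 0;0.015 0 0 0;0.015 0 0 0;0 0 0 0"
}}

```text
t: 15.5
position: [0.6142, 0.0402, 0.1017]
tcp_rot: [-0.405, -0.579, -0.406, 0.579]
ft_force: [0.4, -1.5, -0.9]
grip_width: 0.182
```

```bash
python3 -c "
from h import *
look('11')"
```

```text
pos [0.6142 0.0402 0.1017] yaw -20.03 e,f,z -0.0006 0.1742 0.1017 ft [ 0.4 -1.5 -0.9] t 15.5 w 0.182
pos [0.6143 0.0403 0.1018] yaw -20.02 e,f,z -0.0006 0.1743 0.1018 ft [-1.1 -1.6 -0.7] t 15.55 w 0.189
shank z -19 158 e mid 0.2741996082204228 f front 3.44
```

View pics/s11.png

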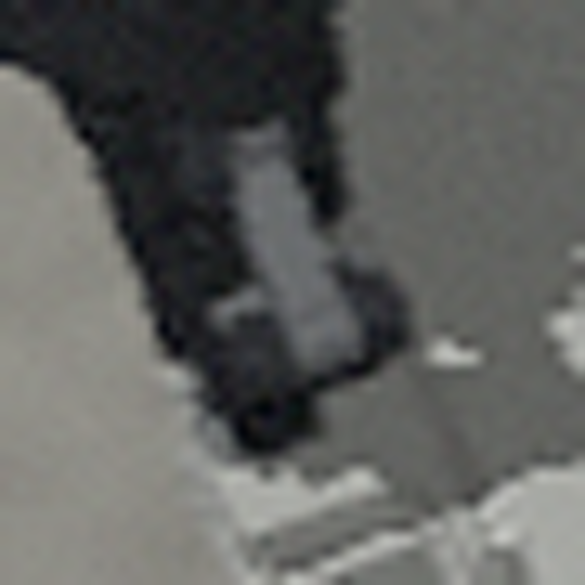

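>>> {"method": "move_arm", "body": {
  "steps": "0.015 0 0 0;0.015 0 0 0;0.01 0 0 0;0.01 0 0 0;0.01 0 0 0;0 0 0 0"
}}

```text
t: 16.2
position: [0.6145, 0.0404, 0.0902]
tcp_rot: [0.405, 0.579, 0.405, -0.579]
ft_force: [-1.3, -1.2, 0.9]
grip_width: 0.182
```

>>> {"method": "move_arm", "body": {
  "steps": "0.01 0 0 0;0.01 0 0 0;0 0 0 0;0 0 0 0"
}}

```text
t: 16.6
position: [0.6146, 0.0405, 0.0865]
tcp_rot: [0.405, 0.579, 0.405, -0.579]
ft_force: [-1.3, -0.2, 3.3]
grip_width: 0.179
```

>>> {"method": "move_arm", "body": {
  "steps": "0.01 0 0 0;0.01 0 0 0;0 0 0 0;0 0 0 0"
}}

```text
t: 17.0
position: [0.6148, 0.0407, 0.0831]
tcp_rot: [0.405, 0.58, 0.405, -0.579]
ft_force: [-3.3, 1.0, 5.9]
grip_width: 0.182
```

>>> {"method": "move_arm", "body": {
  "steps": "0.008 0 0 0;0 0 0 0;0 0 0 0"
}}

```text
t: 17.3
position: [0.6148, 0.0407, 0.083]
tcp_rot: [0.405, 0.58, 0.405, -0.579]
ft_force: [-5.4, 0.5, 13.9]
grip_width: 0.182
```

>>> {"method": "move_arm", "body": {
  "steps": "0.004 -0.002 0 0;0 0 0 0;0 0 0 0;0 0 0 0"
}}

```text
t: 17.7
position: [0.6148, 0.0407, 0.0829]
tcp_rot: [0.406, 0.58, 0.405, -0.579]
ft_force: [-7.5, 0.3, 17.6]
grip_width: 0.182
```

```bash
python3 - <<'E'
from h import *
o,p,M=rep()
a,d,m=cam('wrist');b,_,_=cam('side');rep()
save(a,'w12');save(cv2.resize(b[190:330,170:340],None,fx=4,fy=4,interpolation=cv2.INTER_CUBIC),'s12')
for n in ('wrist','side'):
    W=cloud(load(n)).reshape(-1,3);W=W[np.isfinite(W).all(1)];q=W-H
    E,F,Z=q@ce,q@cf,q[:,2]
    m=(F>.02)&(F<.145)&(abs(E)<.09)&(abs(Z-.1)<.012)
    A=np.c_[F[m],E[m],np.ones(m.sum())];c=np.linalg.lstsq(A,Z[m],rcond=None)[0]
    r=Z[m]-A@c; kk=abs(r)<.002
    c=np.linalg.lstsq(A[kk],Z[m][kk],rcond=None)[0];print(n,m.sum(),'lid slope',c, 'z at front',c[0]*.15+c[2],'at hinge',c[2])
W=cloud(load('wrist'))
for v in (262,270,278,286,294,300): print(v,[((W[v,u]-p)@cf*1e3).round(1) for u in (275,279,283)],[((W[v,u]-p)[2]*1e3).round(1) for u in (275,279,283)])
E
```

```text
pos [0.6148 0.0407 0.0829] yaw -20.02 e,f,z -0.0002 0.1749 0.0829 ft [-7.5  0.3 17.6] t 17.7 w 0.182
pos [0.6148 0.0407 0.0829] yaw -20.02 e,f,z -0.0002 0.1749 0.0829 ft [-6.8 -1.  16.5] t 17.8 w 0.182
wrist 1909 lid slope [-1.21875440e-02  1.00755503e-04  1.02211486e-01] z at front 0.10038335394927386 at hinge 0.1022114855484511
side 3782 lid slope [-0.00182649  0.00048368  0.10050257] z at front 0.10022859657137992 at hinge 0.100502569371495
262 [np.float64(4.3), np.float64(4.0), np.float64(3.4)] [np.float64(2.1), np.float64(1.5), np.float64(0.4)]
270 [np.float64(3.7), np.float64(3.7), np.float64(3.5)] [np.float64(9.7), np.float64(9.8), np.float64(9.3)]
278 [np.float64(2.7), np.float64(3.0), np.float64(2.9)] [np.float64(15.9), np.float64(16.5), np.float64(16.3)]
286 [np.float64(-0.0), np.float64(-0.4), np.float64(0.0)] [np.float64(18.7), np.float64(18.2), np.float64(18.8)]
294 [np.float64(-5.2), np.float64(-4.0), np.float64(-4.6)] [np.float64(17.6), np.float64(19.5), np.float64(18.5)]
300 [np.float64(-7.5), np.float64(-8.1), np.float64(-8.2)] [np.float64(19.2), np.float64(18.4), np.float64(18.2)]
```

View pics/w12.png

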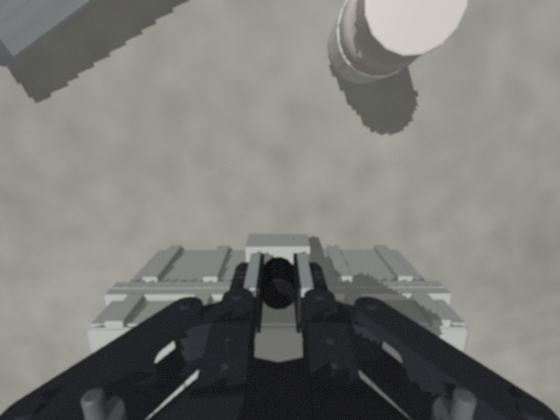

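View pics/s12.png

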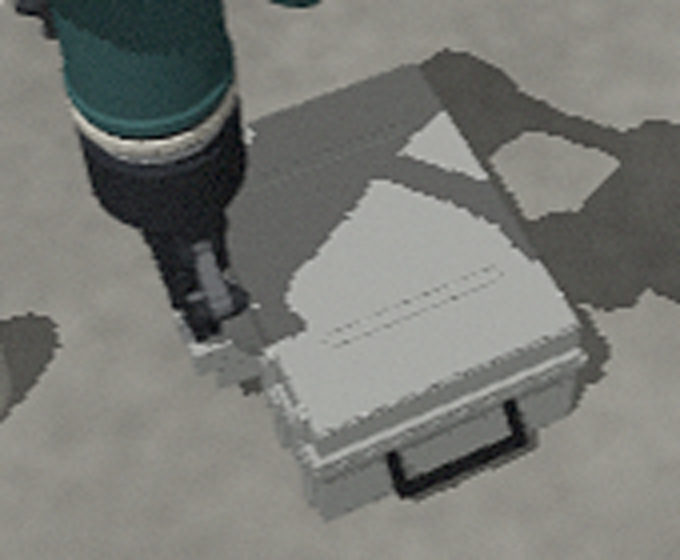

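>>> {"method": "move_arm", "body": {
  "steps": "0 -0.003 0 0;0 0 0 0;0 0 0 0;0 0 0 0;0 0 0 0;0 0 0 0"
}}

```text
t: 18.4
position: [0.6148, 0.0408, 0.083]
tcp_rot: [0.406, 0.58, 0.405, -0.578]
ft_force: [-6.1, -1.0, 15.9]
grip_width: 0.184
```

>>> {"method": "move_arm", "body": {
  "steps": "0 0 0 0;0 0 0 0;0 0 0 0;0 0 0 0;0 0 0 0;0 0 0 0;0 0 0 0;0 0 0 0"
}}

```text
t: 19.2
position: [0.6148, 0.0407, 0.0829]
tcp_rot: [0.406, 0.58, 0.405, -0.579]
ft_force: [-5.9, -1.0, 16.2]
grip_width: 0.183
```

```bash
python3 - <<'E'
from h import *
a,d,m=cam('top');save(a[130:290,80:430],'t13')
W=cloud(load('top'));Z=W[...,2]
for zt,cx,cy,r in [(.079,.56,.25,.025),(.079,.5,.24,.025),(.085,.7123,.1345,.035)]:
    m=(abs(Z-zt)<.004)&(np.hypot(W[...,0]-cx,W[...,1]-cy)<r);print(m.sum(),W[m].mean(0).round(4) if m.any() else 0)
rep()
E
```

```text
79 [0.5592 0.2497 0.0791]
82 [0.5003 0.2399 0.0791]
0 0
pos [0.6148 0.0407 0.083 ] yaw -20.02 e,f,z -0.0002 0.1749 0.083 ft [-5.9 -0.4 16.1] t 19.25 w 0.182
```

View pics/t13.png

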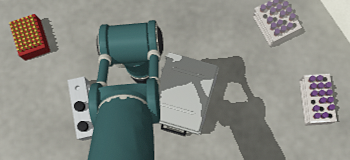

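The thick pins are where they were, and the racks have not moved. The arm hides the jar in the top view, but the wrist view showed it still standing. The press holds steady at about 16 N, so I'm handing in.

```bash
python3 -c "
from h import *
print(finish_job())"
```

```text
the job is handed in; nothing more can be done
None
```

The lid is shut and the slim pin is down through both lugs. I handed the job in at about 19 s with the arm still pressing down at about 16 N.

**What I did:**
- I pushed the lid over with shut fingers and pressed it closed.
- I took the slim pin from the stand by its head.
- I lined it up over the lug hole with the wrist camera and lowered it through both lugs. I kept pressing until the lid reached its hard stop.

**Last checks:**
- **Lid:** the side camera's depth shows the lid level, with its front edge at 100.2 mm, where 100 mm is fully shut. The wrist camera disagreed a little, showing a 0.012 slope, but its view of the lid was mostly blocked.
- **Pin:** the underside of the head works out at about 75 mm, which is the height of the lid lug's top when shut. I could not see the tip below the base lug. It worked out at about 33 mm above the bench, below the lug's underside at 55 mm.
- **Press:** the force and position stayed steady for over a second before hand-in. A sideways load of about 6 N remained, and shifting the tool sideways about 1 mm in all did not clear it.
- **Grip:** the arm shifted 5 to 6 mm while gripping, so the pin sits off-centre in the fingers. I measured that offset and corrected for it before inserting.
- **Other items:** the thick pins measured within about 1 mm of where they started, and in the last top picture the racks looked unmoved. The arm hid the jar there, but it was standing in the wrist picture taken just after the final press.

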